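# Pack the cookie stamps into their round tin

### The job

Put the seven cookie stamps away in the round tin, all standing flat on its bottom in one layer: the red one in the middle and the six wooden ones packed round it. The five stamps already in the tin may only be slid along its bottom, not lifted or tipped over; make room with them and then set in the two that stand on the counter, leaving the other things on the counter where they are.

Things in the scene. Friction and masses are not known exactly. Their poses are not given: they have to be found in the camera images.
- tin: shallow round blue biscuit tin, held still by the black rubber mat under it (it does not move): inner diameter 204 mm, outer 212 mm, floor top 4 mm above the counter, rim 26 mm above the counter, so lower than the stamps' discs. Origin: centre of the underside, z up
- red: the all-red cookie stamp, starts in the tin: a disc 64 mm across and 26 mm thick (rim of the foot bevelled 8 mm high, 27 mm radius at the bottom) with an upright round handle in its middle, 22 mm across, from 26 to 68 mm above the foot. 0.1 to 0.22 kg. Origin: centre of the underside, z up along the handle
- in1: pale wooden cookie stamp with a brown handle, starts in the tin; size, mass and origin exactly as the red one
- in2: pale wooden cookie stamp with a brown handle, starts in the tin; size, mass and origin exactly as the red one
- in3: pale wooden cookie stamp with a brown handle, starts in the tin; size, mass and origin exactly as the red one
- in4: pale wooden cookie stamp with a brown handle, starts in the tin; size, mass and origin exactly as the red one
- out1: pale wooden cookie stamp with a brown handle, starts on the counter beside the tin; size, mass and origin exactly as the red one
- out2: pale wooden cookie stamp with a brown handle, starts on the counter beside the tin; size, mass and origin exactly as the red one
- jar: bystander: jar with an orange cap, 64 mm across, 105 mm high, on the counter; origin: centre of the underside
- cup: bystander: white cup, 72 mm across, 85 mm high; origin: centre of the underside
- loaf_tin: bystander: dark open loaf tin 100 x 220 x 65 mm, long along its y; origin: centre of the underside
- bowl: bystander: blue bowl, 140 mm across, 60 mm high; origin: centre of the underside
- spatula: bystander: spatula 260 mm long, lying along its x on the counter
- can: bystander: green can, 72 mm across, 100 mm high; origin: centre of the underside
There are look-alikes about, which are no part of the job. What is shaped like the in3 but blue is not meant. Leave any black look-alike of the out2 alone.

How it is judged:
By the outcome, as a careful person would: the job done as asked, in the order asked, and still so for the second after the job is handed in, with the robot touching nothing.
It also fails if it takes over 72 s, if anything falls off the work surface, if the arm or the gripper's body presses on something with over 40 N, if the wrist force passes 120 N, or if a joint passes its speed limit or range.

### The arm

A 6-joint arm with a two-finger parallel gripper is mounted at the origin on the work surface. World frame = base frame: x ahead of the robot, y to its left, z up, the work surface at z = 0. Lengths are in mm, angles in degrees, forces in N, time in s.
With the tool pointing down it reaches from about 300 to 850 mm from the base axis. Payload 4.2 kg.
Tool frame: the origin (TCP) lies midway between the tips of the shut fingers; the grasp point (between the pads) lies env.hold_point_z behind it (env.hold_point_z is the distance from the TCP to the grasp point, in mm); z points along the fingers, y is the line along which they close (so a half turn about z gives the same grasp; the last joint's range is limited). The gripper opens to 91 mm and grips with 3 to 60 N. Pads are 32 mm wide; open, the fingers measure 118 mm over their backs; the gripper's body (76 mm by 178 mm) begins 60 mm behind the grasp point.
Start: joints at [73.052, 18.312, 89.639, -0, 72.044, -1.146], TCP at [156.584, 553.285, 213.976] pointing down, gripper open.
Joint ranges: [-177.97, 177.97], [-48.28, 115.42], [12.27, 149.76], [-77.06, 257.06], [2.81, 150.46], [-146.56, 146.56]. Speed limits (degrees/s): [147.25, 147.25, 180, 180, 180, 180].

### API

Orientations are given as [roll, pitch, yaw] about the fixed x, y, z axes, in that order (R = Rz(yaw) Ry(pitch) Rx(roll)).
In Python, from workcell import env, viewer, spotter gives the robot as it stands.
- The arm moves only by the tool apply_moves, never from a script. Its arguments are lists of equal length, an entry for each row: "delta_pos": the shift along the world's x, y, z normalised to -1 to 1, where 1 is 120 mm, a list of three; "rot": the turn, a rotation vector about the world's x, y, z normalised to -1 to 1, where 1 is 1.5 rad, a list of three; "hand": the opening, from 0 (shut) to 1 (fully open). A call has 1 to 10 rows; each row is the pose to reach, as a shift and turn from the pose commanded when the call began; what a row does not reach only later rows make up. A row lasts 1/12 s, in which the tool goes at most 41.7 mm and 7.16 degrees, less where a joint would pass 70% of its speed; a pose out of reach is approached as far as the arm can. A call with a number of a shift or a turn outside -1 to 1 is refused whole. A call with a gripper value outside its range is refused whole. The fingers move at their own pace and stop on an object; "newtons" is the grip in N (left out, the last holds). Time passes only in rows, so rows that repeat a pose let the fingers close. It gives the time, the measured TCP pose, the force, the opening and the grip force at its end, in the units of the state.
- env.state(): the state, without advancing time (a new reading comes with each control period).
- viewer.grab_frame(name): name is "scene" or "top" or "wrist"; returns a dict with "pixels" (384x512x3 uint8, red, green, blue), "camera_matrix" (3x3 intrinsics, pixels), "k1" (the pictures are not rectified: a ray, as slopes to the right and down, at radius r is drawn at 1 + k1 r^2 times it, then the intrinsics apply), "R" (3x3) and "t" (3): a world point X has camera coordinates R X + t; the wrist camera has in their place "mount" (4x4, takes a point from camera to tool coordinates, whose origin is the TCP and whose axes are the flange's). Camera axes: x right, y down, z forward; pixel columns grow to the right and rows downward; lengths in mm; the calibration is good to about 2 mm. A picture is of the moment at which its call begins: read the wrist's pose just before it. There is no depth.
- env.job_done(): hands the job in; it is judged then, once.
Trained networks look in a picture, given as the dict that the camera call returned (one of the last four; its "shot" number tells which), for a name from the list of things; names that differ only in an ending like _2 or _b are one class to them, and where a whole thing is asked for, a point or a joint stands for the part that bears it (a point fixed in the world has none). Each returns a list of dicts, best first, with "score" (0 to 1); they miss things now and then, are a little off and sometimes report something else, mostly with a low value. They report only what shows in the picture. A call takes as long as a camera call. They do not tell look-alikes from the thing itself.
- spotter.trace(picture, query): "mask" (384x512 bool, what is visible of it) and "box" ([centre column, centre row, width, height] in pixels, round what is visible of it).
- spotter.landmark_of(picture, query): "position" ([column, row] in pixels: a listed point, or the origin of a listed thing).
The state is a dict: "time_s": time; "qpos": joint angles; "qvel": joint speeds; "effort": joint torques, N m; "ee_pos": TCP position; "ee_rot": TCP orientation; "force": force on the tool from outside, world axes, zero at the start; "torque": the same for the moment, N m; "gripper_width": finger opening in mm; "gripper_force": force on a finger pad.
Only numpy, scipy, OpenCV 4.12 (cv2) and the standard library are available. Lean on these libraries where they do the work, as an engineer would, in place of code of your own. Each camera call takes 0.05 s, during which the arm holds its last target. There are 200 camera calls.

## Working session

There is one attempt and no reset: what is moved stays moved. The work goes in short steps, Python scripts to look and compute and a tool call to move; the robot and the scene stay as the last step left them, time stands still between calls to the robot, and variables do not carry over. Pictures are saved under pics/ and viewed, at most 10 in all, crops included, and the job is handed in when it is done.

Besides the shell and the picture viewer there is one more tool, called by a JSON object that holds its "method" and its "body". apply_moves: Moves the arm, as the interface text tells. Its arguments: {"type":"object","properties":{"delta_pos":{"type":"array"},"rot":{"type":"array"},"hand":{"type":"array"},"newtons":{"type":"number"}},"required":["delta_pos","rot","hand"]}

```bash
mkdir -p pics; cat > h.py <<'E'
import numpy as np, cv2
from workcell import env, viewer, spotter
from scipy.spatial.transform import Rotation as Ro
def cam(p,s=None):
    K=np.array(p["camera_matrix"],float)
    if "R" in p: return K,np.array(p["R"]),np.array(p["t"]).reshape(3)
    T=np.eye(4); T[:3,:3]=Ro.from_euler('xyz',s["ee_rot"],degrees=True).as_matrix(); T[:3,3]=s["ee_pos"]
    M=np.linalg.inv(T@np.array(p["mount"])); return K,M[:3,:3],M[:3,3]
def back(p,uv,z,s=None):
    K,R,t=cam(p,s); uv=np.atleast_2d(uv).astype(float)
    d=cv2.undistortPoints(uv[:,None],K,np.array([p["k1"],0,0,0.]))[:,0]
    r=np.c_[d,np.ones(len(d))]@R; c=-R.T@t
    return c+r*((z-c[2])/r[:,2])[:,None]
def proj(p,X,s=None):
    K,R,t=cam(p,s)
    return cv2.projectPoints(np.atleast_2d(X).astype(float),cv2.Rodrigues(R)[0],t,K,np.array([p["k1"],0,0,0.]))[0][:,0]
def save(n,im): cv2.imwrite("pics/"+n+".png",im[:,:,::-1])
E
python3 - <<'E'
from h import *
print(env.state(),env.hold_point_z)
p=viewer.grab_frame("top"); q=viewer.grab_frame("scene")
save("a",cv2.resize(p["pixels"],(800,600)));save("b",cv2.resize(q["pixels"],(800,600)))
print(cam(p),p["k1"]); print(cam(q))
for n in ["red","in1","tin","jar","cup","can","bowl","loaf_tin"]:
  for d in spotter.landmark_of(p,n)[:9]: print(n,np.round(d["position"],1),round(d["score"],2),back(p,d["position"],4 if n in("red","in1") else 0)[0].round())
E
```

```text
{'time_s': 0.0, 'qpos': array([ 7.30521176e+01,  1.83511448e+01,  8.97071687e+01,  1.01828379e-03,
        7.20411422e+01, -1.14654178e+00]), 'qvel': array([-0.04472466,  0.05053697, -0.01251309, -0.03600361,  0.17907262,
       -0.06290585]), 'effort': array([-2.35766871e-03, -4.12461090e+01, -2.31971025e+01,  7.23905303e-02,
        4.58142569e-02, -1.52067532e-04]), 'ee_pos': array([156.4288496 , 552.79562375, 213.12006725]), 'ee_rot': array([-1.79900584e+02, -2.95799601e-03,  1.64198342e+02]), 'force': array([0.00486736, 1.27741239, 0.05996905]), 'torque': array([-0.01351255,  0.01071616,  0.07945286]), 'gripper_force': 0.0, 'gripper_width': 91.599257366097} 18.8
(array([[411.75201066,   0.        , 254.41919624],
       [  0.        , 411.75201066, 191.75051304],
       [  0.        ,   0.        ,   1.        ]]), array([[-0.01418354, -0.99975224,  0.01715451],
       [-0.98589358,  0.01112135, -0.16700349],
       [ 0.16677133, -0.01928123, -0.98580706]]), array([ -21.53770221,  559.34423784, 1112.90323421])) -0.08377172109090197
(array([[415.67645087,   0.        , 250.193864
[... 228 characters left out ...]
.66238987, -0.54475938]]), array([-423.3413281 , -166.44044833, 1504.40740425]))
red [255.3 180.9] 0.62 [599. -33.   4.]
in1 [235.6 216.7] 0.96 [494.  26.   4.]
in1 [175.5 279.6] 0.89 [317. 198.   4.]
in1 [259.  205.5] 0.87 [526. -42.   4.]
in1 [227.9 180.4] 0.68 [601.  48.   4.]
in1 [219.1 208. ] 0.6 [520.  74.   4.]
tin [238.7 197.5] 0.76 [550.  17.   0.]
jar [133.3 235.3] 0.69 [443. 322.   0.]
jar [260.2 206.6] 0.53 [523. -46.   0.]
cup [347.  175.8] 0.75 [ 612. -306.    0.]
can [342.  139.9] 0.8 [ 723. -297.    0.]
can [133.4 237.3] 0.57 [437. 322.   0.]
bowl [395.7 291.6] 0.92 [ 271. -432.    0.]
loaf_tin [249.  118.4] 0.96 [793. -16.   0.]
loaf_tin [395.9 292.1] 0.5 [ 270. -432.    0.]
```

View pics/a.png

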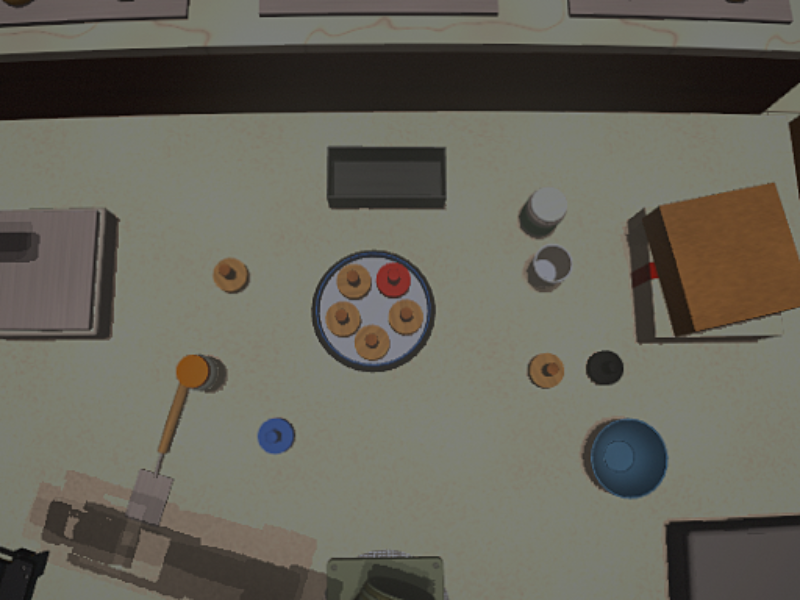

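View pics/b.png

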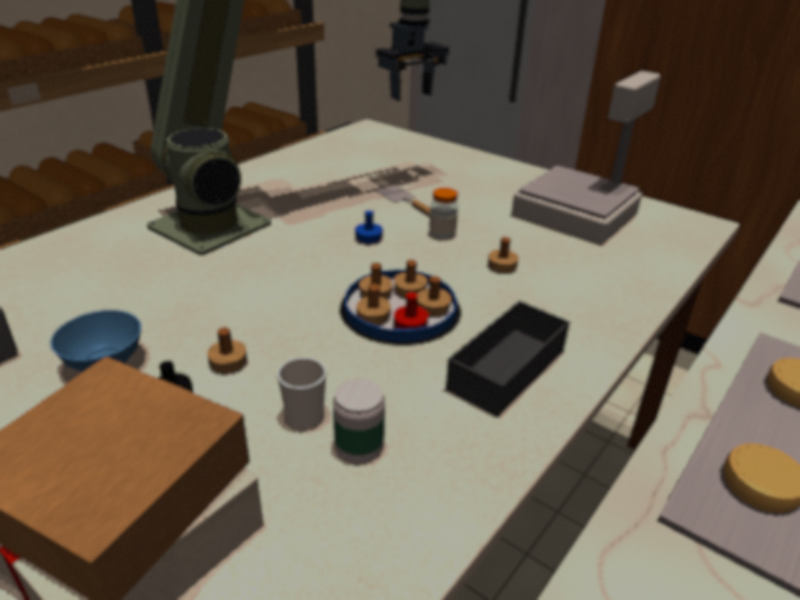

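Top view (800x600): the tin is at (374,311) with red at (393,280) and wooden stamps at (354,280), (343,318), (372,341) and (405,316). Outside the tin, the wooden stamps at (231,275) and (546,370) fit out1/out2 by colour. The blue one at (276,436) and the black one at (604,368) are the look-alikes to leave alone. I'll move over the tin for a close look.

{"method": "apply_moves", "body": {"delta_pos": [[0.65, -0.89, 0.15], [0.65, -0.89, 0.15], [0.65, -0.89, 0.15], [0.65, -0.89, 0.15]], "rot": [[0, 0, -0.172], [0, 0, -0.172], [0, 0, -0.172], [0, 0, -0.172]], "hand": [0.5, 0.5, 0.5, 0.5]}}

```text
time_s: 0.83
ee_pos: [236.9, 442.6, 233.0]
ee_rot: [-180.0, 0.1, 149.2]
force: [-0.6, -1.3, 0.1]
gripper_width: 67.4
gripper_force: 0.0
```

{"method": "apply_moves", "body": {"delta_pos": [[0.65, -0.89, 0.15], [0.65, -0.89, 0.15], [0.65, -0.89, 0.15], [0.65, -0.89, 0.15]], "rot": [[0, 0, -0.172], [0, 0, -0.172], [0, 0, -0.172], [0, 0, -0.172]], "hand": [0.5, 0.5, 0.5, 0.5]}}

```text
time_s: 1.17
ee_pos: [315.2, 336.2, 251.1]
ee_rot: [179.9, 0.1, 134.4]
force: [-0.2, 0.3, 0.7]
gripper_width: 45.7
gripper_force: 0.0
```

{"method": "apply_moves", "body": {"delta_pos": [[0.65, -0.89, 0.15], [0.65, -0.89, 0.15], [0.65, -0.89, 0.15], [0.65, -0.89, 0.15]], "rot": [[0, 0, -0.172], [0, 0, -0.172], [0, 0, -0.172], [0, 0, -0.172]], "hand": [0.5, 0.5, 0.5, 0.5]}}

```text
time_s: 1.5
ee_pos: [393.6, 229.8, 269.0]
ee_rot: [179.8, 0.1, 119.6]
force: [-0.3, 1.0, -0.8]
gripper_width: 45.6
gripper_force: 0.0
```

{"method": "apply_moves", "body": {"delta_pos": [[0.65, -0.89, 0.15], [0.65, -0.89, 0.15], [0.65, -0.89, 0.15], [0.65, -0.89, 0.15]], "rot": [[0, 0, -0.172], [0, 0, -0.172], [0, 0, -0.172], [0, 0, -0.172]], "hand": [0.5, 0.5, 0.5, 0.5]}}

```text
time_s: 1.83
ee_pos: [471.9, 123.0, 286.6]
ee_rot: [179.8, 0.1, 104.9]
force: [1.0, -0.7, 0.0]
gripper_width: 45.6
gripper_force: 0.0
```

{"method": "apply_moves", "body": {"delta_pos": [[0.35, -0.89, 0.15], [0.35, -0.89, 0.15], [0.35, -0.89, 0.15], [0.35, -0.89, 0.15], [0.35, -0.89, 0.15], [0.35, -0.89, 0.15]], "rot": [[0, 0, -0.172], [0, 0, -0.172], [0, 0, -0.172], [0, 0, -0.172], [0, 0, -0.172], [0, 0, -0.172]], "hand": [0.5, 0.5, 0.5, 0.5, 0.5, 0.5]}}

```text
time_s: 2.33
ee_pos: [510.2, 20.6, 303.5]
ee_rot: [-179.9, -0.1, 90.3]
force: [0.8, 0.8, -0.7]
gripper_width: 45.7
gripper_force: 0.0
```

```bash
cat >> h.py <<'E'
def circ(p,s,mask,z,r):
    """fit centre of horizontal circle of radius r at height z to a mask's outline"""
    from scipy.optimize import least_squares
    c=max(cv2.findContours(mask.astype(np.uint8),cv2.RETR_EXTERNAL,cv2.CHAIN_APPROX_NONE)[0],key=cv2.contourArea)[:,0]
    X=back(p,c,z,s)[:,:2]
    f=least_squares(lambda q:np.hypot(*(X-q).T)-r,X.mean(0),loss='soft_l1',f_scale=1.)
    return f.x, np.abs(f.fun).mean()
E
python3 - <<'E'
from h import *
s=env.state(); p=viewer.grab_frame("wrist"); save("c",cv2.resize(p["pixels"],(800,600)))
print(s["time_s"],s["ee_pos"],s["ee_rot"],s["gripper_width"],np.array(p["mount"]).round(3).tolist())
for n,z in[("red",4),("in1",4),("tin",0)]:
  for d in spotter.landmark_of(p,n)[:9]: print(n,np.round(d["position"],1),round(d["score"],2),back(p,d["position"],z,s)[0].round(1))
for n,z,r in[("red",30,32),("in1",30,32),("tin",26,106)]:
  for d in spotter.trace(p,n)[:9]: print(n,np.round(d["box"],1),round(d["score"],2),*circ(p,s,d["mask"],z,r))
E
```

```text
2.3333 [510.21951532  20.58979154 303.53950796] [-1.79943917e+02 -6.92082302e-02  9.03456308e+01] 45.66601017885025 [[-0.0, -0.968, -0.251, 70.78], [1.0, 0.0, -0.001, -0.214], [0.001, -0.251, 0.968, -170.7], [0.0, 0.0, 0.0, 1.0]]
red [301.1 190.4] 0.57 [598.2 -21.2   4. ]
in1 [239.  163.9] 0.92 [485.4  26.5   4. ]
in1 [265.8 201. ] 0.87 [534.2 -41.6   4. ]
in1 [141.6  64.6] 0.76 [324.3 192.    4. ]
in1 [263.2 136.9] 0.74 [527.6  73.8   4. ]
in1 [302.2 151.1] 0.62 [596.6  49.9   4. ]
tin [273.5 167.3] 0.73 [547.1  20.2   0. ]
red [304.2 192.4  41.9  32.9] 0.57 [599.46232806 -18.63302084] 0.8450168036295475
red [266.8 138.4  42.8  41.4] 0.51 [529.11484421  71.89940294] 1.0814034090805185
in1 [265.6 138.1  38.4  35.9] 0.96 [528.75950779  72.35305745] 1.9096047766815134
in1 [304.  150.2  40.8  33.7] 0.84 [597.19030022  52.14603787] 0.7248758832054795
in1 [136.6  62.3  42.9  45. ] 0.8 [324.73754195 190.15339256] 1.4487500187139333
in1 [239.2 169.1  35.1  36.4] 0.62 [485.5746206   21.13471347] 1.018003041428889
tin [274.8 167.  129.4 131.6] 0.67 [543.4232118   23.67818893] 9.674043731295464
```

View pics/c.png

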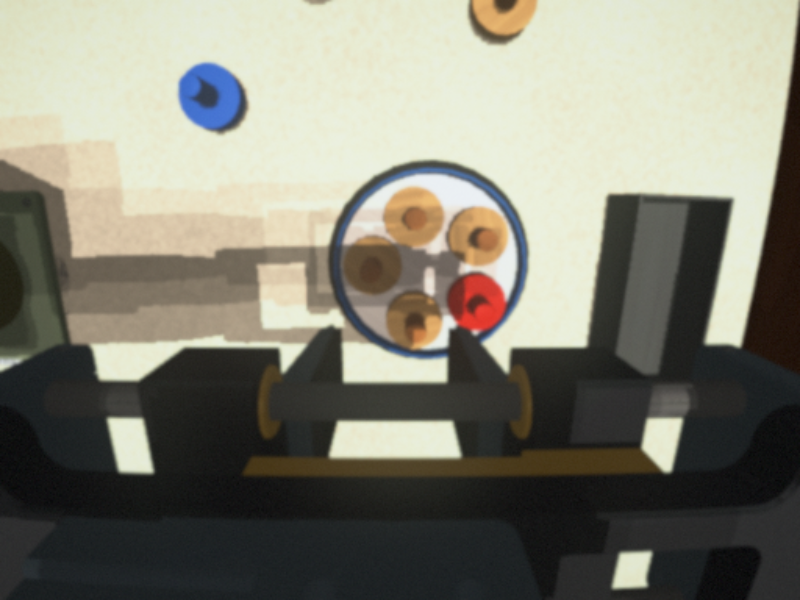

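Wrist view (800x600): the tin is at (428,260), red at (477,302), wooden stamps at (414,218), (477,237), (372,265) and (413,320), and blue outside at (211,97). I'll fit silhouettes for precision.

```bash
cat >> h.py <<'E'
from scipy.optimize import minimize
A=np.linspace(0,2*np.pi,60,endpoint=False)
def ring(c,r,z): return np.c_[c[0]+r*np.cos(A),c[1]+r*np.sin(A),np.full(60,z)]
def sil(p,s,c,parts,S=4):
    im=np.zeros((384*S,512*S),np.uint8)
    for part in parts:
        h=cv2.convexHull(((proj(p,np.vstack([ring(c,r,z) for r,z in part]),s)+.5)*S).astype(np.int32)); cv2.fillConvexPoly(im,h,1)
    return cv2.resize(im.astype(np.float32),(512,384),interpolation=cv2.INTER_AREA)
def stamp(z0): return [[(27,z0),(32,z0+8),(32,z0+26)],[(11,z0+26),(11,z0+68)]]
TIN=[[(106,0),(106,26)]]
def fit(p,s,mask,c,parts):
    m=mask.astype(np.float32)
    u,v=np.mgrid[0:384,0:512][::-1]
    def f(q): return np.abs(sil(p,s,q,parts)-m).sum()
    r=minimize(f,c,method='Nelder-Mead',options=dict(initial_simplex=np.array(c)+np.array([[-4,-3],[5,0],[0,5]]),xatol=.2,fatol=.5))
    return r.x, r.fun/m.sum()
def look(p,s,guess,z0=4,tin=None,red=None,tag=None):
    im=p["pixels"]; h,S,V=cv2.split(cv2.cvtColor(im,cv2.COLOR_RGB2HSV))
    wood=((h>=6)&(h<=22)&(S>95)&(V>30)); rd=((h<6)|(h>172))&(S>150)&(V>60)
    out={}
    for k,c in guess.items():
        m=rd if k=="red" else wood
        w=sil(p,s,c,stamp(z0)); w=cv2.dilate(w,np.ones((9,9)))>0
        n,l=cv2.connectedComponents((m&w).astype(np.uint8)); 
        if n<2: print(k,"none"); continue
        j=1+np.argmax([(l==i).sum() for i in range(1,n)])
        mm=cv2.morphologyEx((l==j).astype(np.uint8),cv2.MORPH_CLOSE,np.ones((5,5)))
        out[k],e=fit(p,s,mm,c,stamp(z0)); print(k,out[k].round(1),"err %.2f"%e)
    if tin is not None:
        b=((h>95)&(h<130)&(S>80)).astype(np.uint8); w=cv2.dilate(sil(p,s,tin,TIN),np.ones((15,15)))>0
        b=b*w; c=max(cv2.findContours(b,cv2.RETR_EXTERNAL,cv2.CHAIN_APPROX_NONE)[0],key=cv2.contourArea)
        m=cv2.fillConvexPoly(np.zeros((384,512),np.uint8),cv2.convexHull(c),1)
        out["tin"],e=fit(p,s,m,tin,TIN); print("tin",out["tin"].round(1),"err %.2f"%e)
        for k in out:
            if k!="tin":
                d=out[k]-out["tin"]; print(k,"rel",d.round(1),"r %.1f ang %.1f"%(np.hypot(*d),np.degrees(np.arctan2(d[1],d[0]))))
    return out
E
python3 - <<'E'
from h import *
s=env.state(); p=viewer.grab_frame("wrist")
look(p,s,dict(red=(599,-25),A=(598,50),B=(528,73),C=(486,23),D=(534,-42)),tin=(547,20))
p=viewer.grab_frame("top")
for d in spotter.landmark_of(p,"out1")[:9]: print(np.round(d["position"],1),round(d["score"],2),back(p,d["position"],0)[0].round())
for k,u in dict(o1=(148,176),o2=(349.5,237)).items(): look(p,s,{k:back(p,u,15)[0][:2]},z0=0)
E
```

```text
red [601.8 -22.4] err 0.14
A [598.3  51.1] err 0.14
B [528.7  70.8] err 0.11
C [483.7  19.7] err 0.16
D [530.8 -43.7] err 0.13
tin [547.8  18. ] err 0.37
red rel [ 54.1 -40.4] r 67.5 ang -36.8
A rel [50.5 33.1] r 60.3 ang 33.2
B rel [-19.1  52.8] r 56.1 ang 109.9
C rel [-64.1   1.7] r 64.1 ang 178.5
D rel [-16.9 -61.7] r 64.0 ang -105.4
[147.7 176.4] 0.96 [617. 285.   0.]
[384.  234.2] 0.94 [ 437. -407.    0.]
[351.9 237.6] 0.58 [ 429. -311.    0.]
o1 [614.6 282.8] err 0.13
o2 [ 431.2 -299.6] err 0.11
```

```bash
python3 - <<'E'
s=open('h.py').read()
s=s.replace("b=((h>95)&(h<130)&(S>80)).astype(np.uint8)","b=(im[:,:,2].astype(int)-im[:,:,0]>12).astype(np.uint8)")
open('h.py','w').write(s)
E
python3 - <<'E'
from h import *
s=env.state(); p=viewer.grab_frame("wrist")
o=look(p,s,{},tin=(547,20))
im=p["pixels"].copy()
u=proj(p,ring(o["tin"],106,26),s)
for c in [proj(p,ring(o["tin"],r,z),s) for r,z in((106,26),(102,26))]+[proj(p,ring(c,32,30),s) for c in[(601.8,-22.4),(598.3,51.1),(528.7,70.8),(483.7,19.7),(530.8,-43.7)]]:
  pass
big=cv2.resize(im[90:240,190:360],None,fx=4,fy=4,interpolation=cv2.INTER_CUBIC)
for c,r,z in[(o["tin"],106,26),(o["tin"],102,26)]+[(c,32,30) for c in[(601.8,-22.4),(598.3,51.1),(528.7,70.8),(483.7,19.7),(530.8,-43.7)]]:
  q=((proj(p,ring(c,r,z),s)-[190,90]+.5)*4).astype(np.int32); cv2.polylines(big,[q],True,(0,255,0),1)
save("d",big)
E
```

```text
tin [547.5  17.9] err 0.01
```

View pics/d.png

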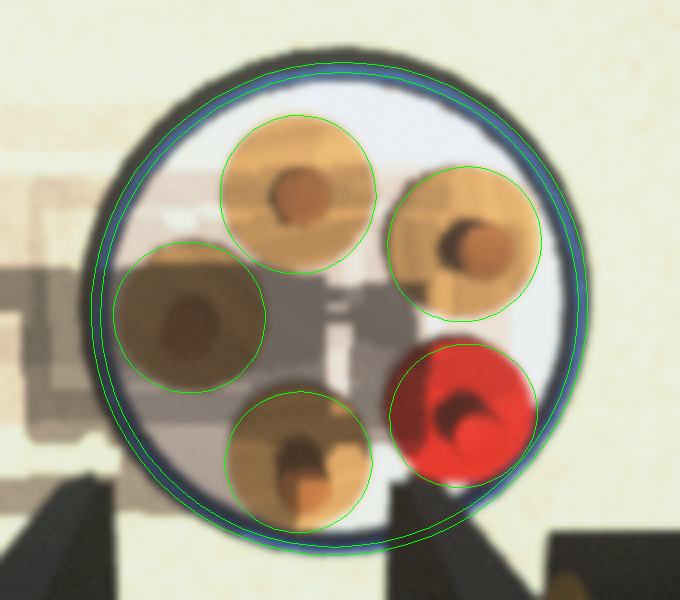

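The overlay (4x crop) shows the fitted circles sitting right on the tin rim and on all five stamps: red at (462,415), wooden at (298,195), (465,245), (190,317) and (298,462). 

The plan is a ring of radius 67 in slots at 54+60k°. Order of slides: B, C, A, D, then red to the centre.

{"method": "apply_moves", "body": {"delta_pos": [[0.15, 0.43, -1], [0.15, 0.43, -1], [0.15, 0.43, -1], [0.15, 0.43, -1]], "rot": [[0, 0, 0], [0, 0, 0], [0, 0, 0], [0, 0, 0]], "hand": [0.5, 0.5, 0.5, 0.5], "newtons": 12}}

```text
time_s: 3.22
ee_pos: [525.3, 72.2, 177.9]
ee_rot: [-179.4, 0.0, 90.4]
force: [-1.0, -0.3, -1.0]
gripper_width: 45.6
gripper_force: 0.0
```

{"method": "apply_moves", "body": {"delta_pos": [[0, 0, -0.8], [0, 0, -0.8], [0, 0, -0.8], [0, 0, -0.8], [0, 0, -0.8], [0, 0, -0.8]], "rot": [[0, 0, 0], [0, 0, 0], [0, 0, 0], [0, 0, 0], [0, 0, 0], [0, 0, 0]], "hand": [0.5, 0.5, 0.5, 0.5, 0.5, 0.5]}}

```text
time_s: 3.72
ee_pos: [530.5, 70.8, 90.1]
ee_rot: [179.8, -0.0, 90.3]
force: [0.2, -0.2, 1.7]
gripper_width: 45.3
gripper_force: 0.0
```

{"method": "apply_moves", "body": {"delta_pos": [[0, 0, -0.2], [0, 0, -0.4], [0, 0, -0.4], [0, 0, -0.4], [0, 0, -0.4]], "rot": [[0, 0, 0], [0, 0, 0], [0, 0, 0], [0, 0, 0], [0, 0, 0]], "hand": [0.5, 0.5, 0.5, 0.5, 0.5]}}

```text
time_s: 4.13
ee_pos: [530.3, 71.0, 42.1]
ee_rot: [179.8, -0.0, 90.3]
force: [-0.1, 1.2, 0.9]
gripper_width: 45.9
gripper_force: 0.0
```

{"method": "apply_moves", "body": {"delta_pos": [[0, 0, 0], [0, 0, 0], [0, 0, 0], [0, 0, 0], [0, 0, 0], [0, 0, 0]], "rot": [[0, 0, 0], [0, 0, 0], [0, 0, 0], [0, 0, 0], [0, 0, 0], [0, 0, 0]], "hand": [0.2, 0.2, 0.2, 0.2, 0.2, 0.2], "newtons": 12}}

```text
time_s: 4.63
ee_pos: [529.1, 71.0, 40.5]
ee_rot: [179.9, -0.0, 90.3]
force: [-0.2, -0.3, 4.6]
gripper_width: 21.4
gripper_force: 12.0
```

{"method": "apply_moves", "body": {"delta_pos": [[-0.02, 0.02, 0], [-0.04, 0.04, 0], [-0.06, 0.06, 0], [-0.07, 0.07, 0], [-0.07, 0.07, 0], [-0.07, 0.07, 0], [-0.07, 0.07, 0]], "rot": [[0, 0, 0], [0, 0, 0], [0, 0, 0], [0, 0, 0], [0, 0, 0], [0, 0, 0], [0, 0, 0]], "hand": [0.2, 0.2, 0.2, 0.2, 0.2, 0.2, 0.2]}}

```text
time_s: 5.22
ee_pos: [521.6, 78.9, 40.7]
ee_rot: [179.8, 0.1, 90.3]
force: [3.5, -4.1, 5.6]
gripper_width: 21.8
gripper_force: 12.0
```

{"method": "apply_moves", "body": {"delta_pos": [[0, 0, 0], [0, 0, 0], [0, 0, 0], [0, 0, 0.2], [0, 0, 0.4], [0, 0, 0.4], [-0.15, -0.25, 0.4], [-0.304, -0.497, 0.4], [-0.304, -0.497, 0.4], [-0.304, -0.497, 0.4]], "rot": [[0, 0, 0], [0, 0, 0], [0, 0, 0], [0, 0, 0], [0, 0, 0], [0, 0, 0], [0, 0, 0], [0, 0, 0], [0, 0, 0], [0, 0, 0]], "hand": [0.5, 0.5, 0.5, 0.5, 0.5, 0.5, 0.5, 0.5, 0.5, 0.5]}}

```text
time_s: 6.05
ee_pos: [482.1, 19.0, 87.3]
ee_rot: [-179.9, -0.0, 90.1]
force: [0.9, 0.7, -0.9]
gripper_width: 45.8
gripper_force: 0.0
```

{"method": "apply_moves", "body": {"delta_pos": [[0, 0, 0], [0, 0, -0.2], [0, 0, -0.4], [0, 0, -0.4], [0, 0, -0.4], [0, 0, -0.4]], "rot": [[0, 0, 0], [0, 0, 0], [0, 0, 0], [0, 0, 0], [0, 0, 0], [0, 0, 0]], "hand": [0.5, 0.5, 0.5, 0.5, 0.5, 0.5]}}

```text
time_s: 6.55
ee_pos: [484.7, 20.2, 40.5]
ee_rot: [179.9, -0.0, 90.3]
force: [-0.6, -0.2, 0.1]
gripper_width: 45.6
gripper_force: 0.0
```

{"method": "apply_moves", "body": {"delta_pos": [[0, 0, 0], [0, 0, 0], [0, 0, 0], [0, 0, 0], [0, 0, 0], [0, 0, 0]], "rot": [[0, 0, 0], [0, 0, 0], [0, 0, 0], [0, 0, 0], [0, 0, 0], [0, 0, 0]], "hand": [0.2, 0.2, 0.2, 0.2, 0.2, 0.2]}}

```text
time_s: 7.05
ee_pos: [484.3, 19.7, 40.6]
ee_rot: [179.9, -0.0, 90.3]
force: [0.3, -0.1, 3.5]
gripper_width: 21.9
gripper_force: 12.0
```

{"method": "apply_moves", "body": {"delta_pos": [[-0.01, 0.02, 0], [-0.026, 0.043, 0], [-0.026, 0.043, 0], [-0.026, 0.043, 0], [-0.026, 0.043, 0]], "rot": [[0, 0, 0], [0, 0, 0], [0, 0, 0], [0, 0, 0], [0, 0, 0]], "hand": [0.2, 0.2, 0.2, 0.2, 0.2]}}

```text
time_s: 7.47
ee_pos: [481.6, 24.9, 40.6]
ee_rot: [179.9, 0.0, 90.3]
force: [1.6, -3.0, 5.8]
gripper_width: 21.8
gripper_force: 12.0
```

{"method": "apply_moves", "body": {"delta_pos": [[0, 0, 0], [0, 0, 0], [0, 0, 0], [0, 0, 0.2], [0, 0, 0.4], [0, 0, 0.4], [0.3, 0.1, 0.4], [0.6, 0.2, 0.4], [0.98, 0.218, 0.4], [0.98, 0.218, 0.4]], "rot": [[0, 0, 0], [0, 0, 0], [0, 0, 0], [0, 0, 0], [0, 0, 0], [0, 0, 0], [0, 0, 0], [0, 0, 0], [0, 0, 0], [0, 0, 0]], "hand": [0.5, 0.5, 0.5, 0.5, 0.5, 0.5, 0.5, 0.5, 0.5, 0.5]}}

```text
time_s: 8.3
ee_pos: [604.8, 52.0, 87.2]
ee_rot: [179.6, -0.0, 90.3]
force: [0.6, -0.7, 0.6]
gripper_width: 45.5
gripper_force: 0.0
```

{"method": "apply_moves", "body": {"delta_pos": [[0, 0, 0], [0, 0, 0], [0, 0, -0.2], [0, 0, -0.4], [0, 0, -0.4], [0, 0, -0.4], [0, 0, -0.4]], "rot": [[0, 0, 0], [0, 0, 0], [0, 0, 0], [0, 0, 0], [0, 0, 0], [0, 0, 0], [0, 0, 0]], "hand": [0.5, 0.5, 0.5, 0.5, 0.5, 0.5, 0.5]}}

```text
time_s: 8.88
ee_pos: [597.9, 50.9, 41.0]
ee_rot: [180.0, -0.0, 90.3]
force: [-0.8, 0.1, -0.2]
gripper_width: 45.7
gripper_force: 0.0
```

{"method": "apply_moves", "body": {"delta_pos": [[0, 0, 0], [0, 0, 0], [0, 0, 0], [0, 0, 0], [0, 0, 0], [0, 0, 0]], "rot": [[0, 0, 0], [0, 0, 0], [0, 0, 0], [0, 0, 0], [0, 0, 0], [0, 0, 0]], "hand": [0.2, 0.2, 0.2, 0.2, 0.2, 0.2]}}

```text
time_s: 9.38
ee_pos: [598.7, 51.0, 40.7]
ee_rot: [179.9, -0.0, 90.3]
force: [0.4, 0.1, 3.5]
gripper_width: 21.2
gripper_force: 12.0
```

{"method": "apply_moves", "body": {"delta_pos": [[-0.02, 0.04, 0], [-0.04, 0.08, 0], [-0.07, 0.12, 0], [-0.095, 0.175, 0], [-0.095, 0.175, 0], [-0.095, 0.175, 0], [-0.095, 0.175, 0]], "rot": [[0, 0, 0], [0, 0, 0], [0, 0, 0], [0, 0, 0], [0, 0, 0], [0, 0, 0], [0, 0, 0]], "hand": [0.2, 0.2, 0.2, 0.2, 0.2, 0.2, 0.2]}}

```text
time_s: 9.97
ee_pos: [586.8, 72.4, 40.6]
ee_rot: [179.9, 0.0, 90.3]
force: [0.9, -2.2, 6.0]
gripper_width: 21.5
gripper_force: 12.0
```

{"method": "apply_moves", "body": {"delta_pos": [[0, 0, 0], [0, 0, 0], [0, 0, 0], [0, 0, 0.2], [0, 0, 0.4], [0, 0, 0.4], [-0.15, -0.3, 0.4], [-0.3, -0.6, 0.4], [-0.468, -0.965, 0.4], [-0.468, -0.965, 0.4]], "rot": [[0, 0, 0], [0, 0, 0], [0, 0, 0], [0, 0, 0], [0, 0, 0], [0, 0, 0], [0, 0, 0], [0, 0, 0], [0, 0, 0], [0, 0, 0]], "hand": [0.5, 0.5, 0.5, 0.5, 0.5, 0.5, 0.5, 0.5, 0.5, 0.5]}}

```text
time_s: 10.8
ee_pos: [526.5, -47.4, 86.9]
ee_rot: [-179.7, 0.1, 90.1]
force: [-0.2, -0.3, -0.8]
gripper_width: 45.6
gripper_force: 0.0
```

{"method": "apply_moves", "body": {"delta_pos": [[0, 0, 0], [0, 0, 0], [0, 0, -0.2], [0, 0, -0.4], [0, 0, -0.4], [0, 0, -0.4], [0, 0, -0.4]], "rot": [[0, 0, 0], [0, 0, 0], [0, 0, 0], [0, 0, 0], [0, 0, 0], [0, 0, 0], [0, 0, 0]], "hand": [0.5, 0.5, 0.5, 0.5, 0.5, 0.5, 0.5]}}

```text
time_s: 11.38
ee_pos: [531.8, -42.9, 40.6]
ee_rot: [179.9, -0.0, 90.4]
force: [0.4, -0.5, -0.1]
gripper_width: 46.0
gripper_force: 0.0
```

{"method": "apply_moves", "body": {"delta_pos": [[0, 0, 0], [0, 0, 0], [0, 0, 0], [0, 0, 0], [0, 0, 0], [0, 0, 0]], "rot": [[0, 0, 0], [0, 0, 0], [0, 0, 0], [0, 0, 0], [0, 0, 0], [0, 0, 0]], "hand": [0.2, 0.2, 0.2, 0.2, 0.2, 0.2]}}

```text
time_s: 11.88
ee_pos: [531.2, -43.9, 40.6]
ee_rot: [179.9, -0.0, 90.3]
force: [0.8, 1.2, 3.1]
gripper_width: 21.8
gripper_force: 12.0
```

{"method": "apply_moves", "body": {"delta_pos": [[-0.04, 0.013, 0], [-0.08, 0.026, 0], [-0.13, 0.04, 0], [-0.19, 0.06, 0], [-0.19, 0.06, 0], [-0.19, 0.06, 0], [-0.19, 0.06, 0]], "rot": [[0, 0, 0], [0, 0, 0], [0, 0, 0], [0, 0, 0], [0, 0, 0], [0, 0, 0], [0, 0, 0]], "hand": [0.2, 0.2, 0.2, 0.2, 0.2, 0.2, 0.2]}}

```text
time_s: 12.47
ee_pos: [506.8, -36.2, 40.5]
ee_rot: [-180.0, -0.0, 90.3]
force: [0.2, 1.1, 7.1]
gripper_width: 21.6
gripper_force: 12.0
```

{"method": "apply_moves", "body": {"delta_pos": [[0, 0, 0], [0, 0, 0], [0, 0, 0], [0, 0, 0.2], [0, 0, 0.4], [0, 0, 0.4], [0.2, 0.03, 0.4], [0.5, 0.08, 0.4], [0.782, 0.118, 0.4], [0.782, 0.118, 0.4]], "rot": [[0, 0, 0], [0, 0, 0], [0, 0, 0], [0, 0, 0], [0, 0, 0], [0, 0, 0], [0, 0, 0], [0, 0, 0], [0, 0, 0], [0, 0, 0]], "hand": [0.5, 0.5, 0.5, 0.5, 0.5, 0.5, 0.5, 0.5, 0.5, 0.5]}}

```text
time_s: 13.3
ee_pos: [607.3, -21.8, 87.2]
ee_rot: [179.7, -0.0, 90.3]
force: [0.8, -1.1, 1.2]
gripper_width: 45.4
gripper_force: 0.0
```

{"method": "apply_moves", "body": {"delta_pos": [[0, 0, 0], [0, 0, 0], [0, 0, -0.2], [0, 0, -0.4], [0, 0, -0.4], [0, 0, -0.4], [0, 0, -0.4]], "rot": [[0, 0, 0], [0, 0, 0], [0, 0, 0], [0, 0, 0], [0, 0, 0], [0, 0, 0], [0, 0, 0]], "hand": [0.5, 0.5, 0.5, 0.5, 0.5, 0.5, 0.5]}}

```text
time_s: 13.88
ee_pos: [601.5, -22.6, 40.9]
ee_rot: [180.0, 0.0, 90.3]
force: [-0.5, 1.1, -0.3]
gripper_width: 45.4
gripper_force: 0.0
```

{"method": "apply_moves", "body": {"delta_pos": [[0, 0, 0], [0, 0, 0], [0, 0, 0], [0, 0, 0], [0, 0, 0], [0, 0, 0]], "rot": [[0, 0, 0], [0, 0, 0], [0, 0, 0], [0, 0, 0], [0, 0, 0], [0, 0, 0]], "hand": [0.2, 0.2, 0.2, 0.2, 0.2, 0.2]}}

```text
time_s: 14.38
ee_pos: [602.0, -22.5, 40.7]
ee_rot: [179.9, 0.0, 90.3]
force: [-0.5, 0.2, 5.4]
gripper_width: 21.5
gripper_force: 12.0
```

{"method": "apply_moves", "body": {"delta_pos": [[-0.05, 0.037, 0], [-0.12, 0.09, 0], [-0.2, 0.15, 0], [-0.28, 0.21, 0], [-0.36, 0.27, 0], [-0.42, 0.31, 0], [-0.452, 0.336, 0], [-0.452, 0.336, 0], [-0.452, 0.336, 0], [-0.452, 0.336, 0]], "rot": [[0, 0, 0], [0, 0, 0], [0, 0, 0], [0, 0, 0], [0, 0, 0], [0, 0, 0], [0, 0, 0], [0, 0, 0], [0, 0, 0], [0, 0, 0]], "hand": [0.2, 0.2, 0.2, 0.2, 0.2, 0.2, 0.2, 0.2, 0.2, 0.2]}}

```text
time_s: 15.22
ee_pos: [546.1, 19.2, 40.7]
ee_rot: [-180.0, -0.1, 90.3]
force: [-0.5, 0.5, 8.8]
gripper_width: 21.6
gripper_force: 12.0
```

{"method": "apply_moves", "body": {"delta_pos": [[0, 0, 0], [0, 0, 0], [0, 0, 0], [0, 0, 0.2], [0, 0, 0.4], [0, 0, 0.7], [0, 0, 1], [0, 0, 1]], "rot": [[0, 0, 0], [0, 0, 0], [0, 0, 0], [0, 0, 0], [0, 0, 0], [0, 0, 0], [0, 0, 0], [0, 0, 0]], "hand": [0.5, 0.5, 0.5, 0.5, 0.5, 0.5, 0.5, 0.5]}}

```text
time_s: 15.88
ee_pos: [551.1, 18.1, 166.4]
ee_rot: [179.3, -0.0, 90.3]
force: [0.7, -0.2, 0.6]
gripper_width: 45.4
gripper_force: 0.0
```

{"method": "apply_moves", "body": {"delta_pos": [[0, -0.3, 0.9], [0, -0.3, 0.9], [0, -0.3, 0.9], [0, -0.3, 0.9], [0, -0.3, 0.9], [0, -0.3, 0.9], [0, -0.3, 0.9]], "rot": [[0, 0, 0], [0, 0, 0], [0, 0, 0], [0, 0, 0], [0, 0, 0], [0, 0, 0], [0, 0, 0]], "hand": [0.5, 0.5, 0.5, 0.5, 0.5, 0.5, 0.5]}}

```text
time_s: 16.47
ee_pos: [546.3, -17.8, 265.9]
ee_rot: [-179.8, -0.0, 90.3]
force: [0.5, -0.4, -0.7]
gripper_width: 45.4
gripper_force: 0.0
```

```bash
python3 - <<'E'
from h import *
s=env.state(); p=viewer.grab_frame("wrist"); print(s["ee_pos"])
look(p,s,dict(red=(547.5,18),A=(587,72),B=(520,79),C=(481,25),D=(508,-36)),tin=(547,20))
E
```

```text
[546.31441928 -17.75212158 265.88093477]
red [544.   20.1] err 0.15
A [586.7  72.2] err 0.09
B [521.5  79.7] err 0.08
C [481.2  23.3] err 0.11
D [505.1 -33.5] err 0.13
tin [548.   17.9] err 0.01
red rel [-4.   2.1] r 4.5 ang 151.8
A rel [38.7 54.3] r 66.7 ang 54.5
B rel [-26.5  61.8] r 67.3 ang 113.2
C rel [-66.9   5.4] r 67.1 ang 175.4
D rel [-43.  -51.4] r 67.0 ang -129.9
```

```bash
python3 - <<'E'
from h import *
s=env.state(); p=viewer.grab_frame("wrist")
o=dict(tin=(548,17.9),red=(544,20.1),A=(586.7,72.2),B=(521.5,79.7),C=(481.2,23.3),D=(505.1,-33.5))
u=proj(p,ring(o["tin"],115,10),s); a=u.min(0).astype(int); b=u.max(0).astype(int)
big=cv2.resize(p["pixels"][a[1]:b[1],a[0]:b[0]],None,fx=3.5,fy=3.5,interpolation=cv2.INTER_CUBIC)
for k,c in o.items():
  for r,z in([(102,26)] if k=="tin" else [(32,30),(11,72)]):
    cv2.polylines(big,[((proj(p,ring(c,r,z),s)-a+.5)*3.5).astype(np.int32)],True,(0,255,0),1)
save("e",big); print(big.shape)
E
```

```text
(511, 504, 3)
```

View pics/e.png

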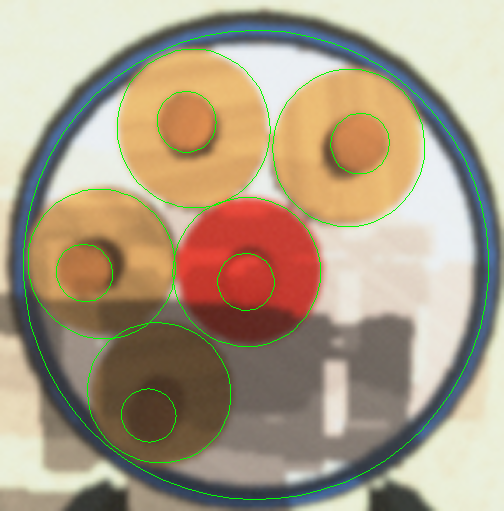

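The crop shows four wooden stamps on the ring at radius 67, at about (193,128), (348,148), (101,264) and (160,392). Red is near the middle at (248,272). The right and lower right are free for two stamps. Next is out1.

{"method": "apply_moves", "body": {"delta_pos": [[0.186, 0.745, 0], [0.186, 0.745, 0], [0.186, 0.745, 0]], "rot": [[0, 0, 0], [0, 0, 0], [0, 0, 0]], "hand": [0.5, 0.5, 0.5]}}

```text
time_s: 16.82
ee_pos: [570.3, 76.1, 266.6]
ee_rot: [-179.9, -0.2, 90.5]
force: [-1.0, 0.4, -0.3]
gripper_width: 45.3
gripper_force: 0.0
```

{"method": "apply_moves", "body": {"delta_pos": [[0.186, 0.745, 0], [0.186, 0.745, 0], [0.186, 0.745, 0]], "rot": [[0, 0, 0], [0, 0, 0], [0, 0, 0]], "hand": [0.5, 0.5, 0.5]}}

```text
time_s: 17.07
ee_pos: [592.5, 166.0, 266.3]
ee_rot: [-179.9, -0.1, 90.5]
force: [-0.8, -0.4, 0.6]
gripper_width: 45.4
gripper_force: 0.0
```

{"method": "apply_moves", "body": {"delta_pos": [[0.186, 0.745, -0.5], [0.186, 0.745, -0.5], [0.186, 0.745, -0.5], [0.186, 0.745, -0.5], [0.186, 0.745, -0.5], [0.186, 0.745, -0.5]], "rot": [[0, 0, 0], [0, 0, 0], [0, 0, 0], [0, 0, 0], [0, 0, 0], [0, 0, 0]], "hand": [0.5, 0.5, 0.5, 0.5, 0.5, 0.5]}}

```text
time_s: 17.57
ee_pos: [614.3, 249.2, 207.9]
ee_rot: [-180.0, 0.1, 90.3]
force: [-0.0, 0.1, 0.7]
gripper_width: 45.5
gripper_force: 0.0
```

```bash
python3 - <<'E'
from h import *
s=env.state(); p=viewer.grab_frame("wrist"); print(s["ee_pos"])
look(p,s,dict(o1=(615,283)),z0=0); save("f",p["pixels"])
E
```

```text
[614.28226578 249.23922926 207.85504877]
o1 [614.5 281.1] err 0.07
```

View pics/f.png

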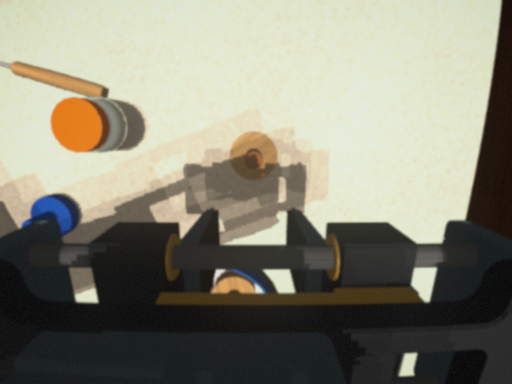

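The picture confirms out1: a wooden stamp at (253,155). The blue look-alike is apart from it at (50,213).

{"method": "apply_moves", "body": {"delta_pos": [[0, 0.258, -0.3], [0, 0.258, -0.6], [0, 0.258, -0.9], [0, 0.258, -0.9], [0, 0.258, -0.9], [0, 0.258, -0.9]], "rot": [[0, 0, 0], [0, 0, 0], [0, 0, 0], [0, 0, 0], [0, 0, 0], [0, 0, 0]], "hand": [0.5, 0.5, 0.5, 0.5, 0.5, 0.5]}}

```text
time_s: 18.12
ee_pos: [616.2, 280.7, 103.0]
ee_rot: [179.7, -0.1, 90.2]
force: [0.1, -0.4, 0.4]
gripper_width: 45.9
gripper_force: 0.0
```

{"method": "apply_moves", "body": {"delta_pos": [[0, 0, -0.2], [0, 0, -0.4], [0, 0, -0.55], [0, 0, -0.55], [0, 0, -0.55], [0, 0, -0.55]], "rot": [[0, 0, 0], [0, 0, 0], [0, 0, 0], [0, 0, 0], [0, 0, 0], [0, 0, 0]], "hand": [0.5, 0.5, 0.5, 0.5, 0.5, 0.5]}}

```text
time_s: 18.62
ee_pos: [616.5, 281.6, 37.3]
ee_rot: [179.7, -0.1, 90.3]
force: [0.2, 0.2, -0.7]
gripper_width: 45.2
gripper_force: 0.0
```

{"method": "apply_moves", "body": {"delta_pos": [[0, 0, 0], [0, 0, 0], [0, 0, 0], [0, 0, 0], [0, 0, 0], [0, 0, 0], [0, 0, 0]], "rot": [[0, 0, 0], [0, 0, 0], [0, 0, 0], [0, 0, 0], [0, 0, 0], [0, 0, 0], [0, 0, 0]], "hand": [0.2, 0.2, 0.2, 0.2, 0.2, 0.2, 0.2], "newtons": 20}}

```text
time_s: 19.2
ee_pos: [614.8, 281.2, 34.7]
ee_rot: [179.9, -0.0, 90.3]
force: [-0.1, -0.6, 5.0]
gripper_width: 21.5
gripper_force: 20.0
```

{"method": "apply_moves", "body": {"delta_pos": [[0, 0, 0.2], [0, 0, 0.5], [0, 0, 0.7], [0, 0, 0.7], [0, 0, 0.7]], "rot": [[0, 0, 0], [0, 0, 0], [0, 0, 0], [0, 0, 0], [0, 0, 0]], "hand": [0.2, 0.2, 0.2, 0.2, 0.2]}}

```text
time_s: 19.62
ee_pos: [614.8, 281.2, 118.9]
ee_rot: [179.9, -0.1, 90.3]
force: [-0.2, -0.1, -2.0]
gripper_width: 21.4
gripper_force: 20.0
```

{"method": "apply_moves", "body": {"delta_pos": [[0, -0.25, 0], [0, -0.6, 0], [0, -1, 0], [0, -1, 0]], "rot": [[0, 0, 0], [0, 0, 0], [0, 0, 0], [0, 0, 0]], "hand": [0.2, 0.2, 0.2, 0.2]}}

```text
time_s: 19.95
ee_pos: [612.2, 154.8, 115.2]
ee_rot: [-179.6, 0.3, 90.1]
force: [-0.9, 0.8, -1.7]
gripper_width: 22.0
gripper_force: 20.0
```

{"method": "apply_moves", "body": {"delta_pos": [[0, -0.3, 0], [0, -0.6, 0], [0, -0.9, 0], [0, -1, 0]], "rot": [[0, 0, 0], [0, 0, 0], [0, 0, 0], [0, 0, 0]], "hand": [0.2, 0.2, 0.2, 0.2]}}

```text
time_s: 20.28
ee_pos: [612.7, 36.7, 115.7]
ee_rot: [-179.7, 0.1, 90.1]
force: [-0.5, 0.4, -0.9]
gripper_width: 22.0
gripper_force: 20.0
```

{"method": "apply_moves", "body": {"delta_pos": [[0, -0.15, 0], [0, -0.258, 0], [0, -0.258, 0], [0, -0.258, 0], [0, -0.258, 0], [0, -0.258, 0], [0, -0.258, -0.2], [0, -0.258, -0.4], [0, -0.258, -0.4], [0, -0.258, -0.4]], "rot": [[0, 0, 0], [0, 0, 0], [0, 0, 0], [0, 0, 0], [0, 0, 0], [0, 0, 0], [0, 0, 0], [0, 0, 0], [0, 0, 0], [0, 0, 0]], "hand": [0.2, 0.2, 0.2, 0.2, 0.2, 0.2, 0.2, 0.2, 0.2, 0.2]}}

```text
time_s: 21.12
ee_pos: [613.5, 10.9, 69.0]
ee_rot: [-179.8, -0.0, 90.4]
force: [-0.8, -0.5, -1.1]
gripper_width: 21.7
gripper_force: 20.0
```

```bash
python3 - <<'E'
from h import *
s=env.state(); p=viewer.grab_frame("wrist"); print(s["ee_pos"],s["force"])
look(p,s,dict(A=(587,72),B=(521,79.7)),tin=(548,18))
E
```

```text
[613.45006342  10.9469057   69.04791688] [-0.7736723  -0.45451325 -1.06004336]
A [585.9  72.2] err 0.06
B [521.9  79.3] err 0.09
tin [548.9  17.1] err 0.69
A rel [37.  55.1] r 66.4 ang 56.1
B rel [-27.   62.1] r 67.7 ang 113.5
```

{"method": "apply_moves", "body": {"delta_pos": [[0, 0, -0.06], [0, 0, -0.12], [0, 0, -0.18], [0, 0, -0.24], [0, 0, -0.265], [0, 0, -0.265], [0, 0, -0.265]], "rot": [[0, 0, 0], [0, 0, 0], [0, 0, 0], [0, 0, 0], [0, 0, 0], [0, 0, 0], [0, 0, 0]], "hand": [0.2, 0.2, 0.2, 0.2, 0.2, 0.2, 0.2]}}

```text
time_s: 21.75
ee_pos: [614.2, 10.0, 38.5]
ee_rot: [-180.0, -0.0, 90.3]
force: [-2.0, 0.2, 3.7]
gripper_width: 21.5
gripper_force: 20.0
```

{"method": "apply_moves", "body": {"delta_pos": [[0, 0, 0], [0, 0, 0], [0, 0, 0], [0, 0, 0.2], [0, 0, 0.4], [0, 0, 0.7], [0, 0, 0.8], [0, 0, 0.8]], "rot": [[0, 0, 0], [0, 0, 0], [0, 0, 0], [0, 0, 0], [0, 0, 0], [0, 0, 0], [0, 0, 0], [0, 0, 0]], "hand": [0.5, 0.5, 0.5, 0.5, 0.5, 0.5, 0.5, 0.5]}}

```text
time_s: 22.42
ee_pos: [617.0, 10.1, 138.2]
ee_rot: [179.5, 0.0, 90.3]
force: [-0.3, 0.6, 0.2]
gripper_width: 45.5
gripper_force: 0.0
```

{"method": "apply_moves", "body": {"delta_pos": [[-0.51, -0.95, 0.62], [-0.51, -0.95, 0.62], [-0.51, -0.95, 0.62], [-0.51, -0.95, 0.62]], "rot": [[0, 0, 0], [0, 0, 0], [0, 0, 0], [0, 0, 0]], "hand": [0.5, 0.5, 0.5, 0.5]}}

```text
time_s: 22.75
ee_pos: [551.7, -106.4, 209.2]
ee_rot: [-180.0, 0.1, 90.2]
force: [0.8, -0.7, 0.2]
gripper_width: 45.7
gripper_force: 0.0
```

{"method": "apply_moves", "body": {"delta_pos": [[-0.51, -0.95, 0], [-0.51, -0.95, 0], [-0.51, -0.95, 0], [-0.51, -0.95, 0]], "rot": [[0, 0, 0], [0, 0, 0], [0, 0, 0], [0, 0, 0]], "hand": [0.5, 0.5, 0.5, 0.5]}}

```text
time_s: 23.08
ee_pos: [488.4, -222.6, 207.2]
ee_rot: [-179.8, 0.1, 90.0]
force: [0.3, 0.4, -0.0]
gripper_width: 45.6
gripper_force: 0.0
```

{"method": "apply_moves", "body": {"delta_pos": [[-0.51, -0.95, 0], [-0.51, -0.95, 0], [-0.51, -0.95, 0], [-0.51, -0.95, 0], [-0.51, -0.95, 0], [-0.51, -0.95, 0]], "rot": [[0, 0, 0], [0, 0, 0], [0, 0, 0], [0, 0, 0], [0, 0, 0], [0, 0, 0]], "hand": [0.5, 0.5, 0.5, 0.5, 0.5, 0.5]}}

```text
time_s: 23.58
ee_pos: [430.7, -331.3, 207.5]
ee_rot: [-179.9, -0.1, 90.2]
force: [0.6, 0.6, 1.2]
gripper_width: 45.8
gripper_force: 0.0
```

```bash
python3 - <<'E'
from h import *
s=env.state(); p=viewer.grab_frame("wrist"); print(s["ee_pos"],s["qpos"].round())
look(p,s,dict(o2=(431,-300)),z0=0); save("g",p["pixels"])
E
```

```text
[ 430.65303407 -331.34046485  207.45562181] [-39.  16.  94.   0.  70. -39.]
o2 [ 429.6 -298.9] err 0.07
```

View pics/g.png

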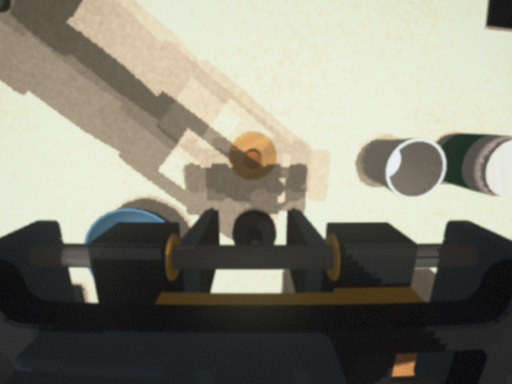

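out2 is the wooden stamp at (253,155). The black look-alike is behind it at (255,228) and stays. Picking out2.

{"method": "apply_moves", "body": {"delta_pos": [[-0.011, 0.275, -0.3], [-0.011, 0.275, -0.6], [-0.011, 0.275, -0.9], [-0.011, 0.275, -0.9], [-0.011, 0.275, -0.9], [-0.011, 0.275, -0.9]], "rot": [[0, 0, 0], [0, 0, 0], [0, 0, 0], [0, 0, 0], [0, 0, 0], [0, 0, 0]], "hand": [0.5, 0.5, 0.5, 0.5, 0.5, 0.5]}}

```text
time_s: 24.13
ee_pos: [431.2, -299.1, 102.2]
ee_rot: [179.9, 0.1, 90.4]
force: [-0.1, -1.1, 0.5]
gripper_width: 45.6
gripper_force: 0.0
```

{"method": "apply_moves", "body": {"delta_pos": [[0, 0, -0.2], [0, 0, -0.4], [0, 0, -0.555], [0, 0, -0.555], [0, 0, -0.555], [0, 0, -0.555]], "rot": [[0, 0, 0], [0, 0, 0], [0, 0, 0], [0, 0, 0], [0, 0, 0], [0, 0, 0]], "hand": [0.5, 0.5, 0.5, 0.5, 0.5, 0.5]}}

```text
time_s: 24.63
ee_pos: [431.2, -300.2, 36.3]
ee_rot: [179.8, 0.2, 90.3]
force: [0.1, 0.3, -0.1]
gripper_width: 45.5
gripper_force: 0.0
```

{"method": "apply_moves", "body": {"delta_pos": [[0, 0, 0], [0, 0, 0], [0, 0, 0], [0, 0, 0], [0, 0, 0], [0, 0, 0], [0, 0, 0]], "rot": [[0, 0, 0], [0, 0, 0], [0, 0, 0], [0, 0, 0], [0, 0, 0], [0, 0, 0], [0, 0, 0]], "hand": [0.2, 0.2, 0.2, 0.2, 0.2, 0.2, 0.2], "newtons": 20}}

```text
time_s: 25.22
ee_pos: [429.9, -299.2, 34.6]
ee_rot: [179.9, 0.0, 90.3]
force: [-0.7, 0.0, 5.8]
gripper_width: 21.9
gripper_force: 20.0
```

{"method": "apply_moves", "body": {"delta_pos": [[0, 0, 0.2], [0, 0, 0.5], [0, 0, 0.8], [0, 0, 0.8], [0, 0, 0.8]], "rot": [[0, 0, 0], [0, 0, 0], [0, 0, 0], [0, 0, 0], [0, 0, 0]], "hand": [0.2, 0.2, 0.2, 0.2, 0.2]}}

```text
time_s: 25.63
ee_pos: [430.2, -299.6, 131.4]
ee_rot: [179.8, 0.1, 90.3]
force: [-0.4, 0.1, -1.7]
gripper_width: 21.7
gripper_force: 20.0
```

{"method": "apply_moves", "body": {"delta_pos": [[0.15, 0.18, 0.1], [0.35, 0.43, 0.1], [0.6, 0.745, 0.1], [0.6, 0.745, 0.1], [0.6, 0.745, 0.1]], "rot": [[0, 0, 0], [0, 0, 0], [0, 0, 0], [0, 0, 0], [0, 0, 0]], "hand": [0.2, 0.2, 0.2, 0.2, 0.2]}}

```text
time_s: 26.05
ee_pos: [501.5, -207.2, 139.7]
ee_rot: [-179.8, -0.1, 90.5]
force: [0.1, -0.1, -2.4]
gripper_width: 21.2
gripper_force: 20.0
```

{"method": "apply_moves", "body": {"delta_pos": [[0.3, 0.37, 0], [0.6, 0.745, 0], [0.6, 0.745, 0], [0.6, 0.745, 0], [0.6, 0.745, 0], [0.6, 0.745, 0], [0.6, 0.745, 0]], "rot": [[0, 0, 0], [0, 0, 0], [0, 0, 0], [0, 0, 0], [0, 0, 0], [0, 0, 0], [0, 0, 0]], "hand": [0.2, 0.2, 0.2, 0.2, 0.2, 0.2, 0.2]}}

```text
time_s: 26.63
ee_pos: [571.9, -121.5, 141.2]
ee_rot: [-179.9, 0.0, 90.2]
force: [1.0, -0.1, -1.8]
gripper_width: 21.8
gripper_force: 20.0
```

```bash
python3 - <<'E'
from h import *
s=env.state(); p=viewer.grab_frame("wrist"); print(s["ee_pos"])
o=look(p,s,dict(red=(544,20),A=(587,72),B=(521.5,79.7),C=(481,23),D=(506,-35),F=(614,10)),tin=(548,18))
im=p["pixels"].copy()
big=cv2.resize(im,(800,600))
for k,c in o.items():
  for r,z in([(102,26)] if k=="tin" else [(32,30),(11,72)]):
    cv2.polylines(big,[((proj(p,ring(c,r,z),s)+.5)*1.5625).astype(np.int32)],True,(0,255,0),1)
save("i",big)
E
```

```text
[ 571.9337234  -121.54705197  141.15996442]
red [545.4  21.3] err 0.07
A [586.8  73.6] err 0.12
B [520.5  82.6] err 0.09
C [481.   23.8] err 0.09
D [505.1 -34.5] err 0.09
F [614.1  11.6] err 0.08
tin [548.2  16. ] err 0.01
red rel [-2.8  5.3] r 6.0 ang 118.0
A rel [38.6 57.6] r 69.3 ang 56.2
B rel [-27.8  66.6] r 72.2 ang 112.6
C rel [-67.2   7.8] r 67.7 ang 173.4
D rel [-43.2 -50.5] r 66.5 ang -130.5
F rel [65.9 -4.4] r 66.0 ang -3.8
```

View pics/i.png

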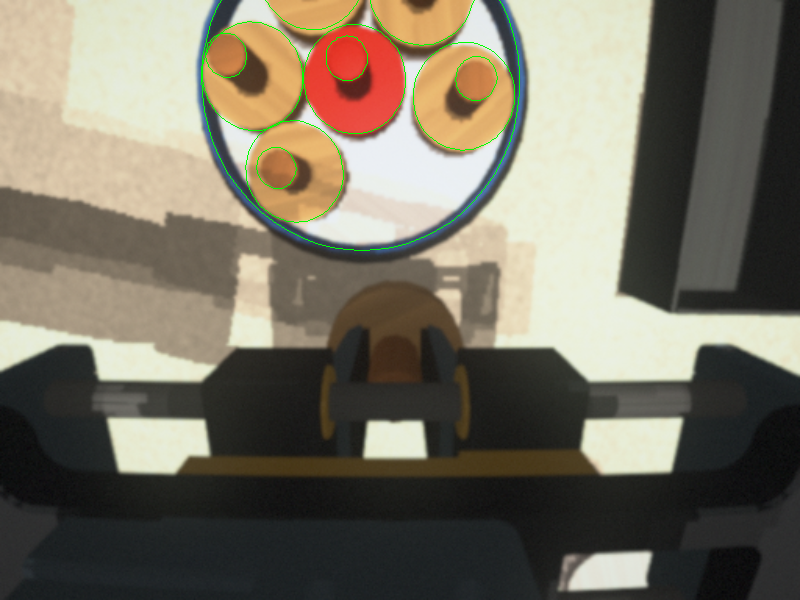

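The picture shows the free slot at (410,190). It lies between wooden stamps D (296,172) and F (463,98), with red at (354,80). The held out2 is at (395,335).

{"method": "apply_moves", "body": {"delta_pos": [[0, 0.2, 0], [-0.008, 0.45, 0], [-0.008, 0.643, 0], [-0.008, 0.643, 0], [-0.008, 0.643, 0], [-0.008, 0.643, -0.15], [-0.008, 0.643, -0.35], [-0.008, 0.643, -0.6], [-0.008, 0.643, -0.6], [-0.008, 0.643, -0.6]], "rot": [[0, 0, 0], [0, 0, 0], [0, 0, 0], [0, 0, 0], [0, 0, 0], [0, 0, 0], [0, 0, 0], [0, 0, 0], [0, 0, 0], [0, 0, 0]], "hand": [0.2, 0.2, 0.2, 0.2, 0.2, 0.2, 0.2, 0.2, 0.2, 0.2]}}

```text
time_s: 27.52
ee_pos: [571.2, -44.3, 69.0]
ee_rot: [-179.8, 0.0, 90.2]
force: [0.5, -0.3, -2.4]
gripper_width: 21.7
gripper_force: 20.0
```

{"method": "apply_moves", "body": {"delta_pos": [[0, 0, 0], [0, 0, -0.06], [0, 0, -0.12], [0, 0, -0.18], [0, 0, -0.18], [0, 0, -0.18]], "rot": [[0, 0, 0], [0, 0, 0], [0, 0, 0], [0, 0, 0], [0, 0, 0], [0, 0, 0]], "hand": [0.2, 0.2, 0.2, 0.2, 0.2, 0.2]}}

```text
time_s: 28.02
ee_pos: [572.1, -42.9, 47.9]
ee_rot: [-179.9, -0.0, 90.3]
force: [-0.3, -0.1, -1.6]
gripper_width: 21.5
gripper_force: 20.0
```

{"method": "apply_moves", "body": {"delta_pos": [[0, 0, -0.04], [0, 0, -0.085], [0, 0, -0.085], [0, 0, -0.085]], "rot": [[0, 0, 0], [0, 0, 0], [0, 0, 0], [0, 0, 0]], "hand": [0.2, 0.2, 0.2, 0.2]}}

```text
time_s: 28.35
ee_pos: [572.7, -43.0, 38.0]
ee_rot: [180.0, 0.0, 90.3]
force: [0.8, 0.0, -0.7]
gripper_width: 21.5
gripper_force: 20.0
```

{"method": "apply_moves", "body": {"delta_pos": [[0, 0, 0], [0, 0, 0], [0, 0, 0], [0, 0, 0.2], [0, 0, 0.4], [0, 0, 0.7], [0, 0, 1], [0, 0, 1]], "rot": [[0, 0, 0], [0, 0, 0], [0, 0, 0], [0, 0, 0], [0, 0, 0], [0, 0, 0], [0, 0, 0], [0, 0, 0]], "hand": [0.5, 0.5, 0.5, 0.5, 0.5, 0.5, 0.5, 0.5]}}

```text
time_s: 29.02
ee_pos: [576.9, -43.4, 165.7]
ee_rot: [179.2, 0.1, 90.3]
force: [-0.0, -0.8, -0.3]
gripper_width: 45.5
gripper_force: 0.0
```

{"method": "apply_moves", "body": {"delta_pos": [[-0.2, 0.1, 0.9], [-0.2, 0.1, 0.9], [-0.2, 0.1, 0.9], [-0.2, 0.1, 0.9], [-0.2, 0.1, 0.9], [-0.2, 0.1, 0.9], [-0.2, 0.1, 0.9]], "rot": [[0, 0, 0], [0, 0, 0], [0, 0, 0], [0, 0, 0], [0, 0, 0], [0, 0, 0], [0, 0, 0]], "hand": [0.5, 0.5, 0.5, 0.5, 0.5, 0.5, 0.5]}}

```text
time_s: 29.6
ee_pos: [547.8, -31.1, 264.3]
ee_rot: [-179.8, -0.0, 90.3]
force: [-0.7, -0.4, 0.8]
gripper_width: 45.8
gripper_force: 0.0
```

```bash
python3 - <<'E'
from h import *
s=env.state(); p=viewer.grab_frame("wrist"); print(s["ee_pos"])
o=look(p,s,dict(red=(545,20),A=(587,72),B=(521.5,79.7),C=(481,23),D=(506,-35),F=(614,10),E=(572.6,-43)),tin=(548,18))
u=proj(p,ring(o["tin"],115,10),s); a=u.min(0).astype(int); b=u.max(0).astype(int)
big=cv2.resize(p["pixels"][a[1]:b[1],a[0]:b[0]],None,fx=3.5,fy=3.5,interpolation=cv2.INTER_CUBIC)
for k,c in o.items():
  for r,z in([(102,26)] if k=="tin" else [(32,30),(11,72)]):
    cv2.polylines(big,[((proj(p,ring(c,r,z),s)-a+.5)*3.5).astype(np.int32)],True,(0,255,0),1)
save("k",big)
E
```

```text
[547.7545329  -31.0524453  264.28957966]
red [544.8  20.2] err 0.12
A [584.4  73.1] err 0.11
B [522.7  79.6] err 0.11
C [480.8  23.4] err 0.12
D [505.1 -33.7] err 0.14
F [613.7   9.7] err 0.08
E [571.8 -43.7] err 0.11
tin [547.7  17.5] err 0.01
red rel [-2.9  2.6] r 3.9 ang 137.6
A rel [36.8 55.5] r 66.6 ang 56.5
B rel [-25.   62.1] r 66.9 ang 111.9
C rel [-66.9   5.8] r 67.1 ang 175.0
D rel [-42.6 -51.2] r 66.6 ang -129.8
F rel [66.  -7.9] r 66.5 ang -6.8
E rel [ 24.1 -61.3] r 65.8 ang -68.5
```

View pics/k.png

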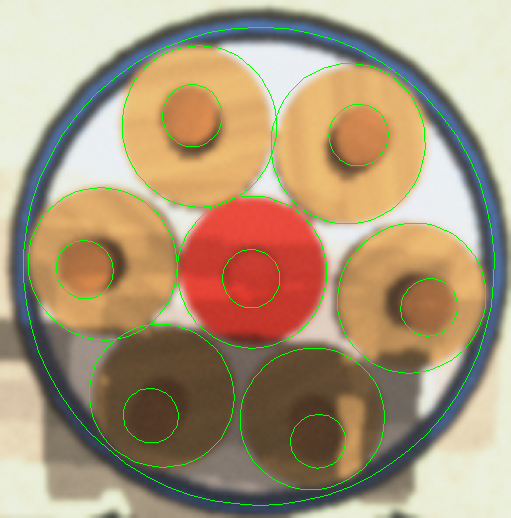

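The crop shows all seven stamps upright and flat in the tin. Red is in the middle at (252,272) with six wooden ones round it, every outline matching its fit, and the arm is well clear.

```bash
python3 -c "
from workcell import env
print(env.job_done())"
```

```text
the job is handed in; nothing more can be done
None
```

The job is handed in: all seven cookie stamps stand flat in the tin, with red about 4 mm off the exact centre and the six wooden ones packed round it. The arm touched nothing else on the counter, and it took about 30 s; the hand-in gave no verdict.

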